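# Prop the board oven's hood open

## Task

The hood of the bench oven is tipped right back and would fall shut if nudged. Swing the prop rod up out of its clip until it leans back on its stop, then let the hood down gently until the rod's tip sits in the slot under the hood and the rod alone holds it half open. Leave the jar, the screwdriver and the blue bin where they are.

Things in the scene. Friction and masses are not known exactly. Their poses are not given: they have to be found in the camera images.
- case: Fixed bench oven: cream open-topped steel case 250 (x) x 320 (y) x 75 mm high, walls 6 mm; a board lies inside, tops below 40 mm. Origin: centre of its underside; x points from its front panel to its hinge side, y along its width to the left seen from the front, z up. It does not move, but its place and yaw vary.
- hood (a joint): Angle of the hood (flat cream panel 232 x 310 x 10 mm, about 0.5 kg) about the case's y axis: 0 shut and level, 1.57 upright, 1.8 its rear limit. Hinge friction holds it only within about 0.15 rad of upright; lower, it falls shut if let go. Rests on the seated rod at about 0.95. May not fall faster than 1.5 rad/s.
- rod (a joint): Angle of the prop rod about the case's y axis: 0 lying in its clip, tip towards the case's front; 1.57 upright; 1.92 its stop, tip leaning to the hinge side. Swings freely: short of upright it falls back into the clip, past upright it falls onto the stop and stays. In the stop its tip meets the slot as the hood comes down.
- hood_hinge (a point): Middle of the hood's hinge line, which runs along the case's y at the top of its rear wall, 80 mm above the bench. At joint 0 the hood reaches from here to the case's -x; its underside contains the hinge line. The axes turn with the hood.
- hood_bar (a point): Middle of the hood's handle: a level round steel bar 12 mm thick, 120 mm long along the case's y, 254 mm from the hinge line and 16 mm clear of the hood's free edge, in line with the panel, carried at its two ends. It can be pinched across its thickness with the fingers straddling it. The axes turn with the hood.
- hood_slot (a point): Where the centre of the rod's tip sits when seated, on the hood's underside: a slot 24 mm wide between two steel ribs 50 mm long along y (12 mm high on the hinge side, 20 mm on the free side), 110 mm from the hinge line, 95 mm to the case's right (-y). The axes turn with the hood.
- rod_pivot (a point): The rod's pivot, in a steel bracket inside the case, 60 mm above the bench; at (10, -95) mm in the case's x, y, so the rod lies 59 mm inside the right wall. The bracket rises to 72 mm. The axes turn with the rod.
- rod_grip (a point): Centre of the rod's grip: a black plastic roller, 22 mm across and 22 mm wide along the case's y, 75 mm from the pivot, that turns freely on the rod about y; 60 mm above the bench when the rod lies in its clip, with 40 mm of open space to both sides and 35 mm below. Pinched across y by its flat ends it does not twist in the fingers as the rod swings. The axes turn with the rod; x points from tip to pivot.
- rod_tip (a point): Centre of the ball tip (14 mm) of the steel rod (9 mm thick, 0.1 kg), 113 mm from the pivot. The clip is an open saddle 36 mm from the pivot, 66 mm high, without a catch.
- jar: Bystander: glass jar with black lid, 72 mm across, 100 mm tall. Origin under its centre.
- driver: Bystander: screwdriver 200 mm long lying on the bench along its own x. Origin under its middle.
- parts_bin: Bystander: small blue open bin 160 x 110 x 70 mm. Origin under its centre.

How it is judged:
By the outcome, as a careful person would: the job done as asked, in the order asked, and still so for the second after the job is handed in, with the robot touching nothing.
It also fails if it takes over 58 s, if anything falls off the work surface, if the arm or the gripper's body presses on something with over 40 N, if the wrist force passes 120 N, or if a joint passes its speed limit or range.

## Robot

A 7-joint arm with a two-finger parallel gripper is mounted at the origin on the work surface. World frame = base frame: x ahead of the robot, y to its left, z up, the work surface at z = 0. Lengths are in m, angles in rad, forces in N, time in s.
With the tool pointing down it reaches from about 0.425 to 0.825 m from the base axis. Payload 3.6 kg.
Tool frame: the origin (TCP) lies midway between the tips of the shut fingers; the grasp point (between the pads) lies 19 mm behind it; z points along the fingers, y is the line along which they close (so a half turn about z gives the same grasp; the last joint's range is limited). The gripper opens to 85 mm and grips with 20 to 120 N. Pads are 22 mm wide; open, the fingers measure 114 mm over their backs; the gripper's body (76 mm by 85 mm) begins 54 mm behind the grasp point. The pads swing forward as they close: fully open they stand 13 mm farther back than shut.
Start: joints at [1.204, 0.615, -0.013, 1.423, 0.008, 1.103, -0.04], TCP at [0.217, -0.613, 0.231] pointing down, gripper open.
Joint ranges: [-3.12, 3.12], [-0.3, 2.06], [-1.34, 1.32], [0.26, 2.42], [-1.36, 4.5], [0.01, 1.98], [-2.84, 2.84]. Speed limits (rad/s): [2.79, 2.79, 3.14, 3.14, 3.14, 3.14, 3.14].

## Interface

Orientations are given as a unit quaternion [w, x, y, z].
In Python, from cell import sense, capture, camera_params, finish_job gives the robot as it stands.
- The arm moves only by the shell command python3 -m pendant 'ROWS' [FORCE]. ROWS is JSON, a list of rows, each a list of 7 numbers: the shift along the world's x, y, z in mm, then the turn, a rotation vector about the world's x, y, z in degrees, then the opening, from 0 (shut) to 1 (fully open). In form: [[dx, dy, dz, ax, ay, az, jaw], ...]. A call has 1 to 20 rows; each row is the pose to reach, as a shift and turn from the pose commanded when the call began; what a row does not reach only later rows make up. A row lasts 1/12 s, in which the tool goes at most 41.7 mm and 7.16 degrees, less where a joint would pass 70% of its speed; a pose out of reach is approached as far as the arm can. A call with a gripper value outside its range is refused whole. The fingers move at their own pace and stop on an object; FORCE is the grip in N (left out, the last holds). Time passes only in rows, so rows that repeat a pose let the fingers close. It gives the time, the measured TCP pose, the force, the opening and the grip force at its end, in the units of the state.
- sense(): the state, without advancing time (a new reading comes with each control period).
- capture(name): name is "scene" or "top"; returns the picture (480x640x3 uint8, blue, green, red); there is no depth.
- camera_params(name): a dict with "vfov" (degrees; the focal length in pixels is half the picture's height over the tangent of half this angle, whatever the lens; pixels are square), "cx", "cy" (the principal point, pixels), "camera_from_world" (4x4, takes a point from world to camera coordinates). Camera axes: x right, y down, z forward; pixel columns grow to the right and rows downward; lengths in m; the calibration is good to about 2 mm. A picture is of the moment at which its call begins. camera_params takes no time and is no camera call.
- finish_job(): hands the job in; it is judged then, once.
The state is a dict: "t": time; "q": joint angles; "joint_vel": joint speeds; "tau": joint torques, N m; "position": TCP position; "tcp_rot": TCP orientation; "force": force on the tool from outside, world axes, zero at the start; "moment": the same for the moment, N m; "finger_gap": opening from 0.0 (shut) to 1.0 (fully open); "finger_force": force on a finger pad.
Only numpy, scipy, OpenCV 4.12 (cv2) and the standard library are available. Lean on these libraries where they do the work, as an engineer would, in place of code of your own. Each camera call takes 0.05 s, during which the arm holds its last target. There are 200 camera calls.

## Working session

There is one attempt and no reset: what is moved stays moved. The work goes in short steps, Python scripts to look and compute and a shell command to move; the robot and the scene stay as the last step left them, time stands still between calls to the robot, and variables do not carry over. Pictures are saved under pics/ and viewed, at most 10 in all, crops included, and the job is handed in when it is done.

```bash
mkdir -p pics; ls
python3 - <<'E'
from cell import *
import cv2
for n in("scene","top"):
    cv2.imwrite(f"pics/{n}0.png",capture(n)); print(n,camera_params(n))
print(sense())
E
```

```text
pics
scene {'vfov': 43.38238834153075, 'cx': 318.3778294164842, 'cy': 242.32900726260056, 'camera_from_world': array([[-0.77720396,  0.62902964,  0.01660439,  0.38119191],
       [ 0.48456382,  0.6151252 , -0.62194766, -0.19569176],
       [-0.40143729, -0.4753343 , -0.78288275,  1.61221324],
       [ 0.        ,  0.        ,  0.        ,  1.        ]])}
top {'vfov': 43.7229676376229, 'cx': 325.28571681092376, 'cy': 235.2541518463858, 'camera_from_world': array([[ 0.01130857, -0.99988962, -0.00963695,  0.00844732],
       [-0.98587688, -0.00953861, -0.16719988,  0.49583833],
       [ 0.1670895 ,  0.01139163, -0.98587592,  1.41175336],
       [ 0.        ,  0.        ,  0.        ,  1.        ]])}
{'t': 0.1, 'q': array([ 1.20449514,  0.61579933, -0.01262811,  1.4247921 ,  0.00808361,
        1.10339093, -0.04041855]), 'joint_vel': array([-0.00058312, -0.00199336, -0.00094077, -0.00386582,  0.00093197,
       -0.00156643, -0.00177728]), 'tau': array([ 1.20104291e-03, -4.70385110e+01,  2.60210540e-01, -1.71571559e+01,
        1.01250596e-02,  5.81765504e-03, -2.21657905e-05]), 'position': array([ 0.21642934, -0.6121586 ,  0.23025127]), 'tcp_rot': array([-1.15250981e-03,  9.85596730e-01,  1.69108596e-01, -2.02094838e-04]), 'force': array([ 0.23606738,  0.1015909 , -1.08910648]), 'moment': array([ 0.0285991 , -0.01300734, -0.03266365]), 'finger_force': 0.0, 'finger_gap': 1.00092636442907}
```

View pics/scene0.png

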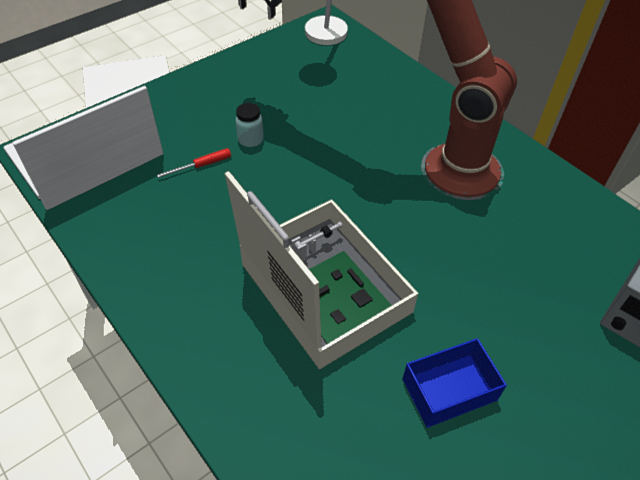

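View pics/top0.png

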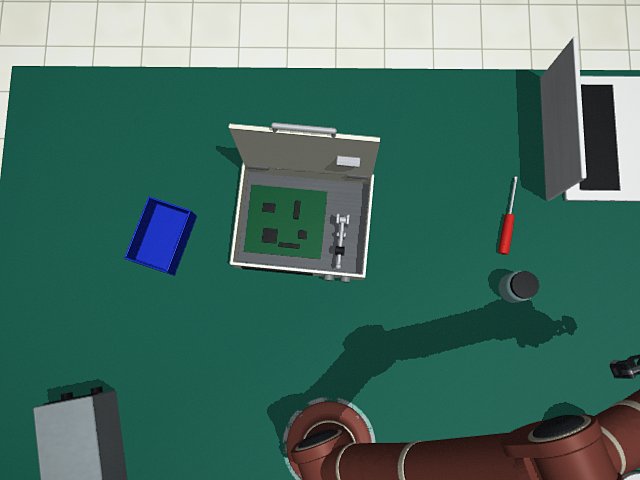

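Top view: the case spans about (230–375, 165–277). The hood stands on its far side, its bar is near (304,129), and the rod runs from (343,220) to (338,268) with the black grip at (340,251). I'll enlarge this area for exact corners.

Run:
```python
import cv2
a=cv2.imread("pics/top0.png")[112:287,220:390]
cv2.imwrite("pics/c1.png",cv2.resize(a,None,fx=3.4,fy=3.4,interpolation=cv2.INTER_CUBIC))
```

```text
(no output)
```

View pics/c1.png

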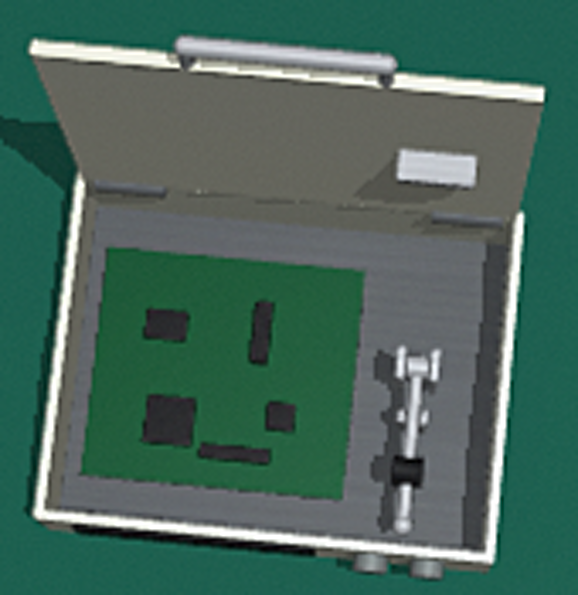

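```bash
cat > h.py <<'E'
import numpy as np
from cell import *
from scipy.optimize import least_squares
def proj(n,P):
    c=camera_params(n); T=c["camera_from_world"]; f=240/np.tan(np.radians(c["vfov"]/2))
    p=np.atleast_2d(P)@T[:3,:3].T+T[:3,3]
    return p[:,:2]/p[:,2:]*f+[c["cx"],c["cy"]]
def w(case,P):
    x,y,a=case[:3]; P=np.atleast_2d(P); R=np.array([[np.cos(a),-np.sin(a),0],[np.sin(a),np.cos(a),0],[0,0,1]])
    return P@R.T+[x,y,0]
HX=.122
def hood(th,r,y,n=0,hx=None):
    hx=HX if hx is None else hx
    return [hx-r*np.cos(th)+n*np.sin(th),y,.080+r*np.sin(th)+n*np.cos(th)]
def rod(ph,r): return [.010-r*np.cos(ph),-.095,.060+r*np.sin(ph)]
E
python3 - <<'E'
from h import *
uv=np.array([[35,519],[494,562],[80,178],[522,214],[407,471],[402,523],[416,362],[180,45],[394,64],[32,50],[544,95]])/3.4+[220,112]
def pts(p):
    th,hx=p[3:5]
    return w(p,[[-.125,.16,.075],[-.125,-.16,.075],[.125,.16,.075],[.125,-.16,.075],[-.065,-.095,.063],rod(0,.113),rod(0,0),
     hood(th,.254,.06,.005,hx),hood(th,.254,-.06,.005,hx),hood(th,.232,.155,.005,hx),hood(th,.232,-.155,.005,hx)])
f=lambda p:np.r_[(proj("top",pts(p))-uv).ravel(),(p[4]-.122)/.002]
s=least_squares(f,[.6,0.05,0,1.6,.122],loss='soft_l1'); p=s.x
print(p); print(f(p)[:-1].reshape(-1,2).round(1))
for n,q in dict(grip=rod(0,.075),pivot=rod(0,0),tip=rod(0,.113),bar=hood(p[3],.254,0,.005),gripup=rod(1.92,.075),bar95=hood(.95,.254,0,.005)).items(): print(n,w(p,q).round(4), proj("scene",w(p,q)).round())
E
```

```text
[ 0.52866713  0.06704331 -0.08430759  1.59724616  0.12181234]
[[-0.2  0. ]
 [ 0.1  0.2]
 [-0.9 -1.6]
 [ 0.6 -0.4]
 [ 0.3 -0.1]
 [ 0.3  0.5]
 [ 0.5  1.4]
 [ 0.9  0.7]
 [-2.2  0.4]
 [-0.9 -0.8]
 [ 0.3 -0.6]]
grip [[ 0.4559 -0.0221  0.06  ]] [[324. 231.]]
pivot [[ 0.5306 -0.0285  0.06  ]] [[297. 245.]]
tip [[ 0.418  -0.0189  0.06  ]] [[338. 224.]]
bar [[0.6619 0.0558 0.3338]] [[266. 215.]]
gripup [[ 0.5562 -0.0306  0.1305]] [[287. 230.]]
bar95 [[0.5071 0.0689 0.2895]] [[337. 196.]]
```

The fit is consistent to about 1–2 px: case at (0.529, 0.067), yaw −4.8°, hood about 1.60 rad. Next I'll move to hover above the rod's grip with the jaw half open, turned so it closes along the case's y.

```bash
python3 -m pendant '[[20,50,0,0,0,-2,0.5],[40,100,0,0,0,-5,0.5],[55,136,0,0,0,-7,0.5],[70,172,0,0,0,-9,0.5],[85,208,0,0,0,-11,0.5],[100,245,0,0,0,-12,0.5],[114,281,0,0,0,-14,0.5],[128,317,0,0,0,-16,0.5],[143,353,0,0,0,-18,0.5],[158,390,0,0,0,-19,0.5],[173,426,0,0,0,-21,0.5],[188,462,0,0,0,-22,0.5],[202,498,0,0,0,-23,0.5],[217,534,0,0,0,-24,0.5],[230,565,0,0,0,-24.3,0.5],[236,582,0,0,0,-24.3,0.5],[239.5,590,0,0,0,-24.3,0.5],[239.5,590,0,0,0,-24.3,0.5],[239.5,590,0,0,0,-24.3,0.5]]' 25
```

```text
t: 1.68
position: [0.4556, -0.024, 0.231]
tcp_rot: [0.001, 0.999, -0.043, -0.001]
force: [0.8, -0.1, -0.3]
finger_gap: 0.501
finger_force: 0.0
```

```bash
python3 -m pendant '[[0,1,-30,0,0,0,0.5],[0,2,-60,0,0,0,0.5],[0,2,-90,0,0,0,0.5],[0,2,-115,0,0,0,0.5],[0,2,-130,0,0,0,0.5],[0,2,-135,0,0,0,0.5],[0,2,-135,0,0,0,0.5],[0,2,-135,0,0,0,0.5]]'
python3 - <<'E'
from cell import *
import cv2,numpy as np
a=cv2.resize(capture("scene")[160:310,240:420],None,fx=3,fy=3,interpolation=2)
b=cv2.resize(capture("top")[180:310,270:390],None,fx=3,fy=450/130,interpolation=2)
cv2.imwrite("pics/c2.png",np.hstack([a[:430,:430],b[:430]]))
E
```

```text
t: 2.35
position: [0.4564, -0.0222, 0.0968]
tcp_rot: [0.0, 0.999, -0.043, 0.0]
force: [0.4, 0.0, -0.0]
finger_gap: 0.499
finger_force: 0.0
```

View pics/c2.png

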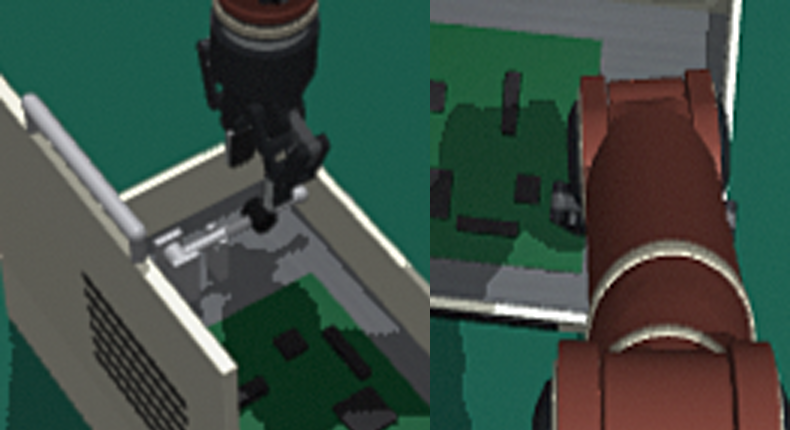

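The fingers straddle the roller along y. The scene view puts the roller 2–3 px off my prediction, so I'll shift about 1–2 mm, descend, and close.

```bash
python3 -m pendant '[[-1,1,-15,0,0,0,0.5],[-2,2,-30,0,0,0,0.5],[-2,2,-42,0,0,0,0.5],[-2,2,-51,0,0,0,0.5],[-2,2,-54,0,0,0,0.5],[-2,2,-54,0,0,0,0.5],[-2,2,-54,0,0,0,0.4],[-2,2,-54,0,0,0,0.33],[-2,2,-54,0,0,0,0.28],[-2,2,-54,0,0,0,0.2],[-2,2,-54,0,0,0,0.2],[-2,2,-54,0,0,0,0.2],[-2,2,-54,0,0,0,0.2],[-2,2,-54,0,0,0,0.2]]' 25
```

```text
t: 3.62
position: [0.4545, -0.0209, 0.0431]
tcp_rot: [0.001, 0.999, -0.043, 0.001]
force: [-1.0, -5.4, 5.4]
finger_gap: 0.255
finger_force: 27.3
```

```bash
python3 -m pendant '[[0.4,-1,7.5,0,0,0,0.2],[1.5,-1.1,14.9,0,0,0,0.2],[3.3,-1.3,22.2,0,0,0,0.2],[5.9,-1.5,29.2,0,0,0,0.2],[9.2,-1.8,36,0,0,0,0.2],[13.1,-2.1,42.3,0,0,0,0.2],[17.5,-2.5,48.3,0,0,0,0.2],[22.6,-2.9,53.8,0,0,0,0.2],[28.3,-3.4,58.7,0,0,0,0.2],[34.4,-3.9,63.1,0,0,0,0.2]]'
```

```text
t: 4.45
position: [0.4884, -0.0238, 0.1061]
tcp_rot: [0.001, 0.999, -0.042, -0.0]
force: [1.4, -5.3, -3.3]
finger_gap: 0.252
finger_force: 26.2
```

```bash
python3 -m pendant '[[6.5,-1.5,3.7,0,0,0,0.2],[13.3,-2.1,6.8,0,0,0,0.2],[20.3,-2.7,9.2,0,0,0,0.2],[27.7,-3.3,10.8,0,0,0,0.2],[35.1,-4,11.7,0,0,0,0.2],[42.5,-4.6,11.9,0,0,0,0.2],[50,-5.2,11.3,0,0,0,0.2],[57.3,-5.8,9.9,0,0,0,0.2],[57.3,-5.8,9.9,0,0,0,0.2],[57.3,-5.8,9.9,0,0,0,0.2]]'
```

```text
t: 5.28
position: [0.5484, -0.029, 0.1157]
tcp_rot: [0.0, 0.999, -0.042, 0.002]
force: [0.8, -4.4, 6.0]
finger_gap: 0.252
finger_force: 27.3
```

```bash
python3 -m pendant '[[0,0,0,0,0,0,0.3],[0,0,0,0,0,0,0.35],[0,0,0,0,0,0,0.45],[0,0,0,0,0,0,0.5],[0,0,0,0,0,0,0.5],[0,0,0,0,0,0,0.5],[0,0,10,0,0,0,0.5],[0,0,30,0,0,0,0.5],[0,0,55,0,0,0,0.5],[0,0,85,0,0,0,0.5],[-20,0,115,0,0,0,0.5],[-50,0,145,0,0,0,0.5],[-80,0,175,0,0,0,0.5],[-100,0,205,0,0,0,0.5],[-110,0,235,0,0,0,0.5],[-110,0,270,0,0,0,0.5],[-110,0,295,0,0,0,0.5],[-110,0,305,0,0,0,0.5],[-110,0,305,0,0,0,0.5]]'
python3 - <<'E'
from cell import *
import cv2,numpy as np
a=cv2.resize(capture("scene")[150:300,200:400],None,fx=3,fy=3,interpolation=2)
cv2.imwrite("pics/c3.png",a)
cv2.imwrite("pics/t3.png",capture("top"))
E
```

```text
t: 6.87
position: [0.4367, -0.0284, 0.424]
tcp_rot: [-0.0, 0.999, -0.042, 0.004]
force: [-0.1, 0.6, -0.7]
finger_gap: 0.502
finger_force: 0.0
```

View pics/c3.png

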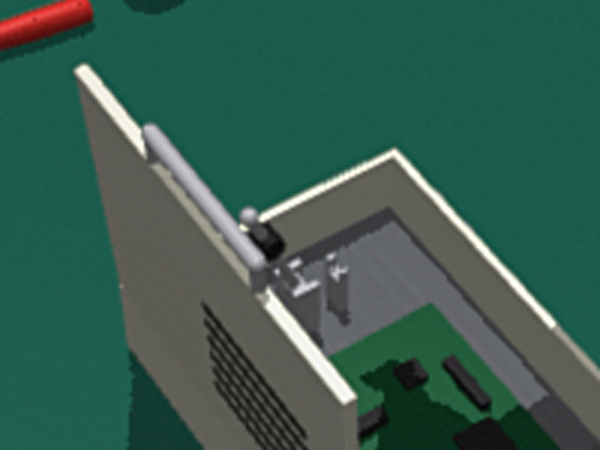

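The rod now leans on its stop: the grip is at crop (266,240), which is (289,230) in the full picture and matches the predicted (287,230). The bar's ends are at crop (150,130) and (260,268); I'll triangulate the bar from both views.

Run:
```python
from h import *
p=[.52867,.06704,-.0843]
S=np.array([[150,130],[260,268]])/3+[200,150]; T=np.array([[180,45],[394,64]])/3.4+[220,112]
for i in (0,1):
    s=least_squares(lambda P:np.r_[proj("scene",P)[0]-S[i],proj("top",P)[0]-T[i]],[.66,.05,.33]); print(s.x.round(4),s.fun.round(1))
for th in (1.55,1.6,1.65,1.7): 
    B=w(p,[hood(th,.254,.06,.005),hood(th,.254,-.06,.005)]); print(th,B.round(3).tolist(),(proj("scene",B)-S).round(1).tolist(),(proj("top",B)-T).round(1).tolist())
```

```text
[0.6713 0.0818 0.4064] [ 18.    4.4  15.3 -14.9]
[0.6497 0.0293 0.2456] [-21.6  -5.2 -18.   17.4]
1.55 [[0.655, 0.117, 0.334], [0.645, -0.003, 0.334]] [[39.7, 40.6], [-32.5, -48.2]] [[0.2, 6.3], [-2.8, 6.0]]
1.6 [[0.668, 0.116, 0.334], [0.658, -0.004, 0.334]] [[33.4, 43.9], [-38.6, -45.3]] [[1.0, 0.3], [-2.2, 0.0]]
1.65 [[0.68, 0.114, 0.333], [0.67, -0.005, 0.333]] [[27.1, 47.4], [-44.7, -42.1]] [[1.7, -5.5], [-1.6, -5.9]]
1.7 [[0.693, 0.113, 0.331], [0.683, -0.006, 0.331]] [[20.8, 51.2], [-50.7, -38.7]] [[2.5, -11.2], [-1.0, -11.6]]
```

```bash
python3 -m pendant '[[10,4,0,0,0,7,0.6],[26,10,0,0,0,14,0.6],[44,16,0,0,0,21,0.6],[62,23,0,0,0,28,0.6],[80,30,0,0,0,35,0.6],[98,37,-2,0,0,42,0.6],[116,44,-4,0,0,49,0.6],[134,51,-6,0,0,56,0.6],[152,57,-8,0,0,63,0.6],[170,64,-10,0,0,70,0.6],[188,71,-12,0,0,77,0.6],[204,77,-14,0,0,84,0.6],[216,81,-14,0,0,90,0.6],[224,84,-14,0,0,90,0.6],[224,84,-14,0,0,90,0.6],[224,84,-14,0,0,90,0.6]]'
python3 - <<'E'
from cell import *
import cv2,numpy as np
cv2.imwrite("pics/c4.png",cv2.resize(capture("scene")[90:290,180:400],None,fx=2.7,fy=2.7,interpolation=2))
s=sense();print(s["q"].round(2),s["position"])
E
```

```text
t: 8.3
position: [0.6594, 0.0556, 0.4041]
tcp_rot: [-0.001, 0.736, 0.677, -0.002]
force: [-0.1, -0.5, -0.3]
finger_gap: 0.6
finger_force: 0.0
[ 0.06  0.57 -0.36  1.04  0.19  1.56 -0.34] [0.65922182 0.05533148 0.40494631]
```

View pics/c4.png

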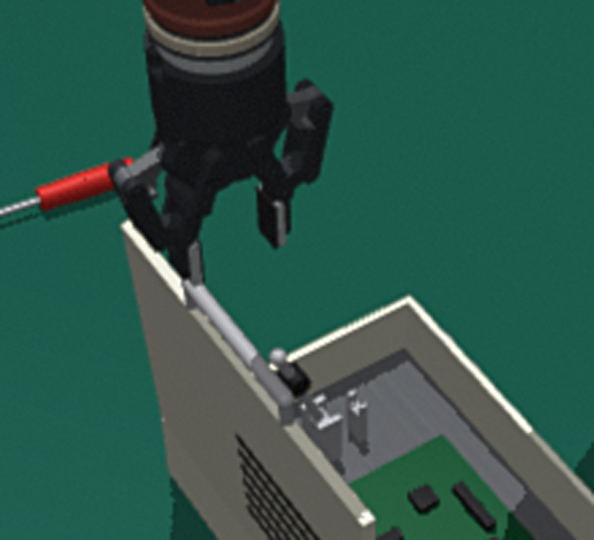

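The fingers are above the bar, one on each side of it. I'll descend and pinch gently.

```bash
python3 -m pendant '[[0,0,-15,0,0,0,0.6],[0,0,-35,0,0,0,0.6],[0,0,-55,0,0,0,0.6],[0,0,-72,0,0,0,0.6],[0,0,-82,0,0,0,0.6],[0,0,-86,0,0,0,0.6],[0,0,-88,0,0,0,0.6],[0,0,-88,0,0,0,0.6],[0,0,-88,0,0,0,0.45],[0,0,-88,0,0,0,0.35],[0,0,-88,0,0,0,0.3],[0,0,-88,0,0,0,0.25],[0,0,-88,0,0,0,0.2],[0,0,-88,0,0,0,0.15],[0,0,-88,0,0,0,0.1],[0,0,-88,0,0,0,0.1],[0,0,-88,0,0,0,0.1],[0,0,-88,0,0,0,0.1]]' 40
```

```text
t: 9.85
position: [0.6602, 0.0555, 0.3187]
tcp_rot: [0.0, 0.736, 0.677, 0.0]
force: [1.5, -0.1, 1.1]
finger_gap: 0.122
finger_force: 39.0
```

Run:
```python
import numpy as np
t0=1.59
T=lambda t:np.array([-239*np.cos(t)+5*np.sin(t),239*np.sin(t)+5*np.cos(t)])
for t in list(np.arange(1.56,.885,-.03)):
    d=T(t)-T(t0); k=np.degrees(t0-t)
    print(round(t,3),np.round([d[0]*.9964,-d[0]*.0842,d[1],-k*.0842,-k*.9964],1).tolist())
```

```text
1.56 [-7.1, 0.6, 0.2, -0.1, -1.7]
1.53 [-14.3, 1.2, 0.1, -0.3, -3.4]
1.5 [-21.4, 1.8, -0.1, -0.4, -5.1]
1.47 [-28.6, 2.4, -0.6, -0.6, -6.9]
1.44 [-35.7, 3.0, -1.2, -0.7, -8.6]
1.41 [-42.8, 3.6, -2.1, -0.9, -10.3]
1.38 [-49.8, 4.2, -3.2, -1.0, -12.0]
1.35 [-56.8, 4.8, -4.6, -1.2, -13.7]
1.32 [-63.8, 5.4, -6.1, -1.3, -15.4]
1.29 [-70.8, 6.0, -7.8, -1.4, -17.1]
1.26 [-77.6, 6.6, -9.8, -1.6, -18.8]
1.23 [-84.5, 7.1, -11.9, -1.7, -20.6]
1.2 [-91.2, 7.7, -14.3, -1.9, -22.3]
1.17 [-97.9, 8.3, -16.8, -2.0, -24.0]
1.14 [-104.5, 8.8, -19.6, -2.2, -25.7]
1.11 [-111.0, 9.4, -22.6, -2.3, -27.4]
1.08 [-117.4, 9.9, -25.7, -2.5, -29.1]
1.05 [-123.7, 10.5, -29.1, -2.6, -30.8]
1.02 [-129.9, 11.0, -32.6, -2.7, -32.5]
0.99 [-136.1, 11.5, -36.3, -2.9, -34.3]
0.96 [-142.1, 12.0, -40.2, -3.0, -36.0]
0.93 [-147.9, 12.5, -44.3, -3.2, -37.7]
0.9 [-153.7, 13.0, -48.5, -3.3, -39.4]
```

```bash
python3 -m pendant '[[-7.1,0.6,0.2,-0.1,-1.7,0,0.1],[-14.3,1.2,0.1,-0.3,-3.4,0,0.1],[-21.4,1.8,-0.1,-0.4,-5.1,0,0.1],[-28.6,2.4,-0.6,-0.6,-6.9,0,0.1],[-35.7,3,-1.2,-0.7,-8.6,0,0.1],[-42.8,3.6,-2.1,-0.9,-10.3,0,0.1],[-49.8,4.2,-3.2,-1,-12,0,0.1],[-49.8,4.2,-3.2,-1,-12,0,0.1],[-49.8,4.2,-3.2,-1,-12,0,0.1]]'
```

```text
t: 10.6
position: [0.6099, 0.0599, 0.3165]
tcp_rot: [0.078, 0.732, 0.673, 0.071]
force: [-2.4, -0.9, 6.1]
finger_gap: 0.117
finger_force: 40.2
```

```bash
python3 -m pendant '[[-7,0.6,-1.4,-0.2,-1.7,0,0.1],[-14,1.2,-2.9,-0.3,-3.4,0,0.1],[-21,1.8,-4.6,-0.4,-5.1,0,0.1],[-27.8,2.4,-6.6,-0.6,-6.8,0,0.1],[-34.7,2.9,-8.7,-0.7,-8.6,0,0.1],[-41.4,3.5,-11.1,-0.9,-10.3,0,0.1],[-48.1,4.1,-13.6,-1,-12,0,0.1],[-54.7,4.6,-16.4,-1.2,-13.7,0,0.1],[-61.2,5.2,-19.4,-1.3,-15.4,0,0.1],[-67.6,5.7,-22.5,-1.5,-17.1,0,0.1],[-73.9,6.3,-25.9,-1.6,-18.8,0,0.1],[-80.1,6.8,-29.4,-1.7,-20.5,0,0.1],[-80.1,6.8,-29.4,-1.7,-20.5,0,0.1],[-80.1,6.8,-29.4,-1.7,-20.5,0,0.1]]'
python3 - <<'E'
from cell import *
import cv2,numpy as np
cv2.imwrite("pics/c5.png",cv2.resize(capture("scene")[110:310,200:420],None,fx=2.7,fy=2.7,interpolation=2))
print(sense()["q"].round(2))
E
```

```text
t: 11.77
position: [0.5309, 0.0668, 0.2896]
tcp_rot: [0.209, 0.706, 0.649, 0.192]
force: [-14.1, -1.4, 22.3]
finger_gap: 0.121
finger_force: 42.1
[-0.14  0.18 -0.16  2.13  0.69  0.37 -0.96]
```

View pics/c5.png

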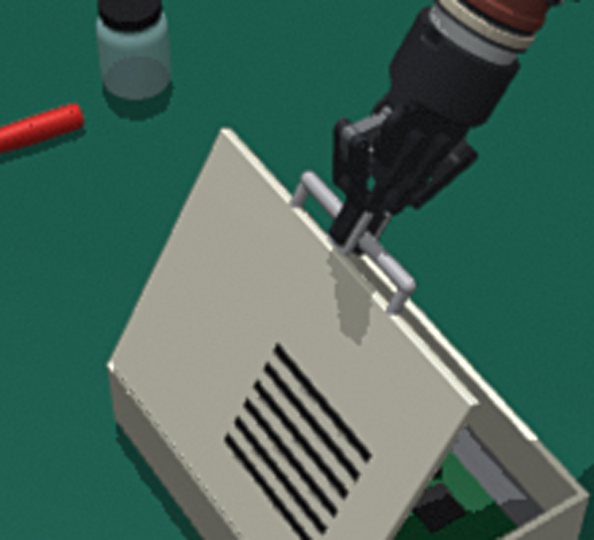

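The hood is at about 1.01 rad, with the bar pinched centrally. A 26 N push along the panel points to a small radius error, so I'll relieve it and carry on slowly.

```bash
python3 -m pendant '[[-1,0,1.3,0,0,0,0.1],[-1.6,0,2.6,0,0,0,0.1],[-1.6,0,2.6,0,0,0,0.1],[-3.7,0.2,1.4,0,-0.6,0,0.1],[-5.7,0.3,0.2,-0.1,-1.1,0,0.1],[-7.8,0.5,-1.1,-0.1,-1.7,0,0.1],[-7.8,0.5,-1.1,-0.1,-1.7,0,0.1],[-7.8,0.5,-1.1,-0.1,-1.7,0,0.1]]'
```

```text
t: 12.48
position: [0.5222, 0.0675, 0.2847]
tcp_rot: [0.217, 0.703, 0.647, 0.2]
force: [-5.3, 1.0, 7.7]
finger_gap: 0.126
finger_force: 40.5
```

```bash
python3 -m pendant '[[-2.3,0.2,-0.9,0,-0.6,0,0.1],[-4.4,0.3,-2.1,-0.1,-1.1,0,0.1],[-6.4,0.5,-3.4,-0.1,-1.7,0,0.1],[-6.4,0.5,-3.4,-0.1,-1.7,0,0.1],[-6.4,0.5,-3.4,-0.1,-1.7,0,0.1]]'; python3 -c "
from cell import sense;s=sense();print(s['moment'],s['force'])"
```

```text
t: 12.9
position: [0.5156, 0.0681, 0.2806]
tcp_rot: [0.226, 0.7, 0.644, 0.21]
force: [-3.1, 1.1, 0.8]
finger_gap: 0.125
finger_force: 39.9
[0.23751809 0.8241655  0.10613488] [-3.12313883  1.14366271  0.84292672]
```

```bash
python3 -m pendant '[[-1,0.1,-0.6,0,-0.3,0,0.1],[-2,0.2,-1.3,0,-0.6,0,0.1],[-2,0.2,-1.3,0,-0.6,0,0.1],[-2,0.2,-1.3,0,-0.6,0,0.1]]'; python3 -m pendant '[[-1,0.1,-0.6,0,-0.3,0,0.1],[-2,0.2,-1.3,0,-0.6,0,0.1],[-2,0.2,-1.3,0,-0.6,0,0.1],[-2,0.2,-1.3,0,-0.6,0,0.1]]'
```

```text
t: 13.23
position: [0.5138, 0.0683, 0.2795]
tcp_rot: [0.23, 0.699, 0.643, 0.214]
force: [-2.1, 2.2, 0.8]
finger_gap: 0.124
finger_force: 39.7
t: 13.57
position: [0.5122, 0.0684, 0.2785]
tcp_rot: [0.233, 0.698, 0.641, 0.217]
force: [1.1, 1.6, -1.9]
finger_gap: 0.122
finger_force: 39.4
```

```bash
python3 -m pendant '[[-1,0.1,-0.6,0,-0.3,0,0.1],[-2,0.2,-1.3,0,-0.6,0,0.1],[-2,0.2,-1.3,0,-0.6,0,0.1],[-2,0.2,-1.3,0,-0.6,0,0.1]]'; python3 -m pendant '[[-1,0.1,-0.6,0,-0.3,0,0.1],[-2,0.2,-1.3,0,-0.6,0,0.1],[-2,0.2,-1.3,0,-0.6,0,0.1],[-2,0.2,-1.3,0,-0.6,0,0.1]]'
```

```text
t: 13.9
position: [0.5115, 0.0685, 0.278]
tcp_rot: [0.237, 0.697, 0.64, 0.222]
force: [5.8, 1.8, -3.8]
finger_gap: 0.123
finger_force: 39.0
t: 14.23
position: [0.5109, 0.0686, 0.2777]
tcp_rot: [0.241, 0.695, 0.638, 0.226]
force: [10.7, 1.3, -3.8]
finger_gap: 0.123
finger_force: 38.9
```

The tool now lags its commands and the normal force is rising, at 6–7 N, so the hood is on something. I'll ease off and open a little; the lower finger stays under the bar as a catch.

```bash
python3 -m pendant '[[1,0,0.7,0,0.3,0,0.1],[2.5,-0.2,1.6,0,0.8,0,0.1],[2.5,-0.2,1.6,0,0.8,0,0.1],[2.5,-0.2,1.6,0,0.8,0,0.1]]'; python3 -m pendant '[[0,0,0,0,0,0,0.14],[0,0,0,0,0,0,0.17],[0,0,0,0,0,0,0.2],[0,0,0,0,0,0,0.24],[0,0,0,0,0,0,0.28],[0,0,0,0,0,0,0.3],[0,0,0,0,0,0,0.3],[0,0,0,0,0,0,0.3]]'
python3 - <<'E'
from h import *
import cv2
cv2.imwrite("pics/c6.png",np.hstack([cv2.resize(capture("scene")[150:310,240:400],None,fx=2.4,fy=2.4,interpolation=2),cv2.resize(capture("top")[130:290,220:380],None,fx=2.4,fy=2.4,interpolation=2)]))
print(sense()["force"])
p=[.52867,.06704,-.0843]
for th in(.9,.95,1.): print(th,proj("scene",w(p,[hood(th,.232,.155,.01),hood(th,.254,.06,.005),hood(th,.254,-.06,.005)])).round(1).tolist())
E
```

```text
t: 14.57
position: [0.5116, 0.0685, 0.2781]
tcp_rot: [0.236, 0.697, 0.64, 0.221]
force: [7.0, 2.1, -5.3]
finger_gap: 0.12
finger_force: 39.3
t: 15.23
position: [0.5101, 0.0679, 0.2775]
tcp_rot: [0.236, 0.697, 0.64, 0.22]
force: [0.5, 0.0, -0.2]
finger_gap: 0.304
finger_force: 0.0
[-0.01299278  0.2958245   0.31524741]
0.9 [[382.8, 259.1], [359.7, 216.5], [323.4, 178.0]]
0.95 [[378.9, 259.3], [355.5, 216.2], [319.2, 177.4]]
1.0 [[374.9, 259.7], [351.1, 216.1], [314.7, 177.1]]
```

View pics/c6.png

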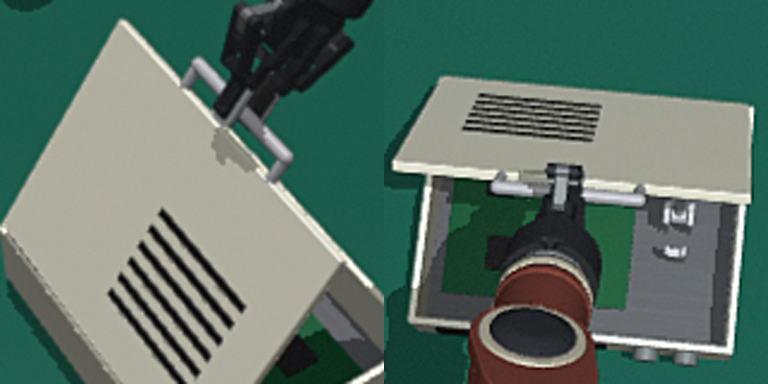

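The hood stays up at about 0.93 rad with no force on the fingers, so the rod is carrying it. The top view shows the bracket at (680,215) and the clip at (675,252) empty, with the rod hidden under the hood. I'll open wider and back out along the tool axis.

```bash
python3 -m pendant '[[0,0,0,0,0,0,0.4],[0,0,0,0,0,0,0.5],[0,0,0,0,0,0,0.6],[0,0,0,0,0,0,0.6],[-3,0,4,0,0,0,0.6],[-9,1,12,0,0,0,0.6],[-16,1,23,0,0,0,0.6],[-24,2,34,0,0,0,0.6],[-32,3,46,0,0,0,0.6],[-40,3,60,0,0,0,0.6],[-46,4,75,0,0,0,0.6],[-50,4,95,0,0,0,0.6],[-50,4,115,0,0,0,0.6],[-50,4,135,0,0,0,0.6],[-50,4,145,0,0,0,0.6],[-50,4,145,0,0,0,0.6],[-50,4,145,0,0,0,0.6]]'
python3 - <<'E'
from h import *
import cv2
cv2.imwrite("pics/c7.png",np.hstack([cv2.resize(capture("scene")[90:330,140:400],None,fx=1.5,fy=1.5,interpolation=2),cv2.resize(capture("top")[130:290,220:390],None,fx=2.25,fy=2.25,interpolation=2)]))
E
```

```text
t: 16.75
position: [0.46, 0.072, 0.4225]
tcp_rot: [0.236, 0.697, 0.64, 0.22]
force: [-0.7, -0.1, -0.9]
finger_gap: 0.602
finger_force: 0.0
```

View pics/c7.png

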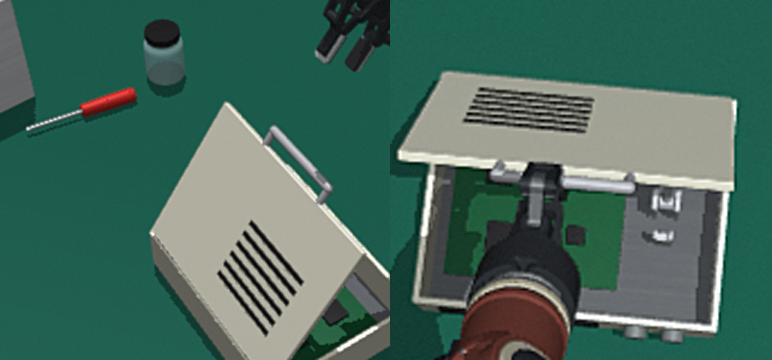

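The hood stands half open with the gripper clear, the bar at crop (297,160) is free, and the jar and screwdriver haven't moved. Handing in.

```bash
python3 -c "
from cell import *
print(finish_job())"
```

```text
the job is handed in; nothing more can be done
None
```

I swung the rod up onto its stop and lowered the hood onto it; the hood now stays half open at about 0.93 rad with the gripper clear, and I handed the job in at about 17 s. The rod's tip is hidden under the hood, so I judged it seated from the forces and the hood angle, and I didn't recheck the blue bin in the last picture.

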